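# Take the scoop from its rest and hold it level over the canister

### The job

Draw the steel scoop out of the slanted bamboo rest, turn it level with its open side up, and hold it still with its bowl over the mouth of the open ceramic canister, raised so that about a hand's breadth of air stays between bowl and rim. Finish while still holding it there: do not put it down or let go. Leave the turner in its pocket, the canister and everything else where they are.

Things in the scene. Friction and masses are not known exactly. Their poses are not given: they have to be found in the camera images.
- scoop_grip (a point): middle of the scoop's handle. Stainless scoop, 204 mm long, 0.12 kg. Axes: x along the scoop from handle to tip, z out of its open side, y across. Flat handle 18 mm wide (y), 10 mm thick (z), from 64 mm behind this point to 55 mm ahead, where the bowl's round back begins. At the start it stands tip down in the rest, axis 60 degrees below level, handle leaning to the rest's robot side.
- scoop_bowl (a point): middle of the scoop's bowl, on the scoop's axis, 95 mm ahead (+x) of scoop_grip, same axes. The bowl is a trough of 24 mm outer radius about this axis, 85 mm long (from 40 mm behind this point to 45 mm ahead), its underside 24 mm below this point when level.
- scoop: the whole scoop; origin on its axis at the bowl's round back, 55 mm ahead of scoop_grip; same axes. At the start its open side faces away from the robot side of the rest.
- rest: fixed slanted bamboo rest, 135 x 230 mm, 105 mm high; origin at centre of underside, x from robot side to far side, z up. Two pockets 110 mm apart in y (+-55 mm) hold scoop and turner, either way round; 56 mm wide, slanted as the scoop. Back board under the bowl, ends 12 mm behind its back: handle is free. Lip 40 mm deep before the tip. Scoop comes out pulled 50 mm or more along its own axis.
- turner_grip (a point): middle of the handle (20 mm wide, 10 mm thick, 110 mm long, dark wood) of a flat steel turner standing in the other pocket; axes as for the scoop. To be left there.
- canister: open white ceramic canister, round, 120 mm outer diameter, 90 mm high, wall 5 mm, about 0.7 kg, standing upright; origin at the centre of its underside.
- canister_mouth (a point): centre of the canister's open mouth, level with its rim, 90 mm above the work surface; z up.
- bamboo_lid: the canister's round bamboo lid, 120 mm diameter, 34 mm high with knob, lying flat; origin under its centre. Bystander.
- tub_low: lower of two stacked yellow containers with snap lids, each 108 x 138 x 60 mm, origin under its centre. Bystander.
- tub_high: upper yellow container, standing on the lower; its top 120 mm above the work surface. Bystander.
- salt: closed glass salt shaker, 48 mm diameter, 80 mm high, origin under its centre. Bystander.
- jar: closed amber glass jar, 72 mm diameter, 90 mm high, origin under its centre. Bystander.
- mug: blue ceramic mug, 80 mm diameter, 85 mm high, origin under its centre, handle to its +y. Bystander.
Not all that is in view belongs to the job. What is shaped like the canister but purple is not meant. There is more than one size of the scoop; the job needs the smaller.

How it is judged:
On the way:
1. the scoop is drawn out of the rest and held by the fingers, touching neither rest nor canister (distance of scoop_bowl from where it was at the start of the episode above 0.06 m and contact force between the fingers and scoop above 1 N and contact force between scoop and rest below 0.1 N and contact force between scoop and canister below 0.1 N), for 0.1 s.
At the end, for the whole second after the job is handed in: The scoop is held still in the fingers, its open side up within 0.3 rad (17 degrees), the middle of its bowl within 40 mm sideways of the centre of the canister's mouth and 60 to 200 mm above the rim (36 to 176 mm of air under the bowl), touching neither canister nor rest; the canister is upright (angle between scoop_bowl's own z axis and vertical below 0.3 rad and horizontal distance between scoop_bowl and canister_mouth below 0.04 m and z of scoop_bowl in the frame of canister_mouth between 0.06 and 0.2 m and contact force between the fingers and scoop above 1 N and contact force between scoop and canister below 0.1 N and contact force between scoop and rest below 0.1 N and linear speed of scoop below 0.04 m/s and angle between canister's own z axis and vertical below 0.1 rad); the arm keeps its last pose, push and grip.
It fails at once if the canister is shoved or the turner is pulled about (more than 25 mm) (distance of any of canister, turner_grip from where it was at the start of the episode above 0.025 m).
It fails at once if a bystander is shoved (more than 25 mm) (distance of any of bamboo_lid, tub_low, tub_high, salt, jar, mug from where it was at the start of the episode above 0.025 m).
It also fails if it takes over 35 s, if anything falls off the work surface, if the arm or the gripper's body presses on something with over 40 N, if the wrist force passes 120 N, or if a joint passes its speed limit or range.

### The arm

A 7-joint arm with a two-finger parallel gripper is mounted at the origin on the work surface. World frame = base frame: x ahead of the robot, y to its left, z up, the work surface at z = 0. Lengths are in m, angles in rad, forces in N, time in s.
With the tool pointing down it reaches from about 0.4 to 0.85 m from the base axis. Payload 4.5 kg.
Tool frame: the origin (TCP) lies between the finger pads; the fingertips stand 11 mm ahead of it and the grasp point (between the pads) lies 8 mm behind it (r.tip_reach is the distance from the TCP to the fingertips, in m); x points along the fingers, y is the direction in which the jaws open and shut, and the axes are right-handed (so a half turn about x gives the same grasp; the last joint's range is limited). The gripper opens to 88 mm and grips with 3 to 60 N. Pads are 18 mm wide; open, the fingers measure 123 mm over their backs; the gripper's body (75 mm by 187 mm) begins 45 mm behind the grasp point.
Start: joints at [1.371, 0.689, -0.195, 1.565, 0.157, 0.902, -0.215], TCP at [0.145, -0.608, 0.25] pointing down, gripper open.
Joint ranges: [-3.01, 3.01], [-0.46, 2.08], [-1.47, 1.51], [0.13, 2.56], [-1, 4.14], [0.04, 2.09], [-2.66, 2.66]. Speed limits (rad/s): [2.57, 2.57, 3.14, 3.14, 3.14, 3.14, 3.14].

### API

Orientations are given as a unit quaternion [x, y, z, w].
In Python, from plant import r gives the robot as it stands.
- The arm moves only by the tool drive_tool, never from a script. Its argument "deltas" is a list of rows, each a list of 3 entries, a list of its own where there are three numbers: the turn, a rotation vector about the tool's x, y, z in degrees, then the shift along the tool's x, y, z in cm, then the finger opening in cm, from 0 to 8.81. A call has 1 to 12 rows; each row shifts and turns the commanded pose from where the row before left it, along the tool's axes as they then stand; what a row does not reach is not made up. A row lasts 1/12 s, in which the tool goes at most 41.7 mm and 7.16 degrees, less where a joint would pass 70% of its speed; a pose out of reach is approached as far as the arm can. A call is refused whole if a number of a shift passes 4.17 or a number of a turn 7.16, either way. A call with a gripper value outside its range is refused whole. The fingers move at their own pace and stop on an object; "force" is the grip in N (left out, the last holds). Time passes only in rows, so rows that do not move let the fingers close. It gives the time, the measured TCP pose, the force and the opening at its end, in the units of the state.
- r.get_state(): the state, without advancing time (a new reading comes with each control period).
- r.snapshot(name): name is "scene" or "top" or "wrist"; returns a dict with "color" (480x640x3 uint8, red, green, blue), "fov_y" (degrees; the focal length in pixels is half the picture's height over the tangent of half this angle, whatever the lens; pixels are square), "cx", "cy" (the principal point, pixels), "extrinsics" (4x4, takes a point from world to camera coordinates); the wrist camera has in their place "tool_from_camera" (4x4, takes a point from camera to tool coordinates, whose origin is the TCP and whose axes are the tool frame's). Camera axes: x right, y up, looking along -z (the intrinsics and any distortion apply to the point x, -y, -z); pixel columns grow to the right and rows downward; lengths in m; the calibration is good to about 2 mm. A picture is of the moment at which its call begins: read the wrist's pose just before it. There is no depth.
- r.finish_job(): hands the job in, once; it reports no verdict.
The state is a dict: "clock": time; "q": joint angles; "qd": joint speeds; "joint_torque": joint torques, N m; "tool_pos": TCP position; "eef_rot": TCP orientation; "contact_force": force on the tool from outside, world axes, zero at the start; "moment": the same for the moment, N m; "opening": opening from 0.0 (shut) to 1.0 (fully open).
Only numpy, scipy, OpenCV 4.12 (cv2) and the standard library are available. Lean on these libraries where they do the work, as an engineer would, in place of code of your own. Each camera call takes 0.05 s, during which the arm holds its last target. There are 200 camera calls.

## Working session

There is one attempt and no reset: what is moved stays moved. The work goes in short steps, Python scripts to look and compute and a tool call to move; the robot and the scene stay as the last step left them, time stands still between calls to the robot, and variables do not carry over. Pictures are saved under pics/ and viewed, about 8 in all and at most 12, crops included, and the job is handed in when it is done.

Besides the shell and the picture viewer there is one more tool, called after ">>>" as name(argument=value, ...), one argument or row to a line, values as JSON. drive_tool: Moves the arm, as the interface text tells. Its arguments: {"type":"object","properties":{"deltas":{"type":"array","items":{"type":"array"}},"force":{"type":"number"}},"required":["deltas"]}

```bash
ls; mkdir -p pics
python3 - <<'E'
from plant import r
import cv2,numpy as np
for n in ("scene","top"):
    s=r.snapshot(n); cv2.imwrite(f"pics/{n}0.png",s["color"][:,:,::-1])
    print(n,s["fov_y"],s["cx"],s["cy"],[k for k in s]);print(np.round(s["extrinsics"],4).tolist())
s=r.get_state();print(s)
E
```

```text
pics
scene 57.60692546238096 318.20014593214574 239.57172707813064 ['color', 'fov_y', 'cx', 'cy', 'extrinsics']
[[-0.706, 0.7082, -0.0052, 0.3864], [-0.4719, -0.4649, 0.7491, 0.1063], [0.5281, 0.5313, 0.6624, -1.3996], [0.0, 0.0, 0.0, 1.0]]
top 47.21536830270056 325.1008371658584 228.5470628203451 ['color', 'fov_y', 'cx', 'cy', 'extrinsics']
[[0.0204, -0.9997, -0.0103, -0.0488], [0.9952, 0.0193, 0.0958, -0.4878], [-0.0956, -0.0122, 0.9953, -1.2399], [0.0, 0.0, 0.0, 1.0]]
{'clock': 0.1, 'q': array([ 1.37076563,  0.68988167, -0.19453338,  1.56621379,  0.15725625,
        0.90248454, -0.21510974]), 'qd': array([-0.00076457, -0.00078502,  0.00071768, -0.00121814, -0.00097673,
       -0.00122144,  0.00011538]), 'joint_torque': array([-3.35462886e-03, -5.28501320e+01, -1.27140652e+00, -1.53837436e+01,
       -5.25110832e-02,  2.00794362e-03,  3.09197378e-05]), 'tool_pos': array([ 0.14466995, -0.60747729,  0.24900904]), 'eef_rot': array([-0.70218558, -0.08305847,  0.70236912, -0.08194096]), 'contact_force': array([0.0743281 , 0.87726463, 0.21167366]), 'moment': array([-0.04518139, -0.0230794 ,  0.0118797 ]), 'opening': 0.9995049145365249}
```

View pics/scene0.png

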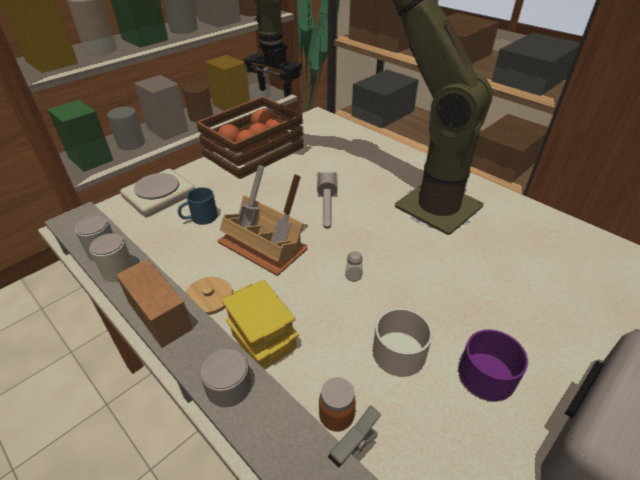

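View pics/top0.png

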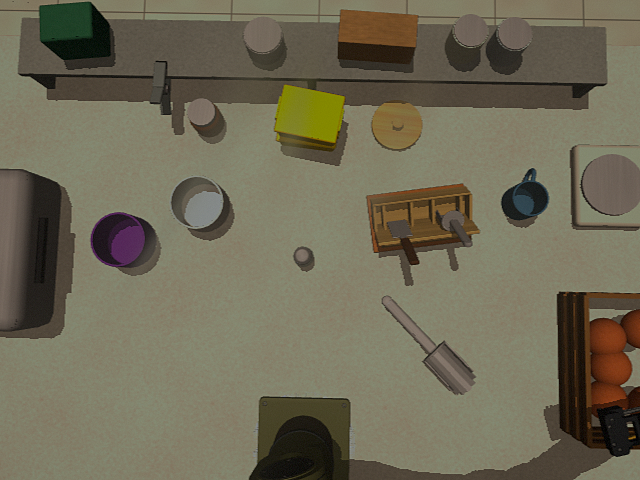

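Candidates, scoop: the one in the rest (top 455,225; scene 252,195), the bigger one lying loose (top 430,345), and the turner with a dark handle (top 403,235). Canister: white (top 198,203) or purple (118,240). My choice is the scoop in the rest and the white canister. I'll check both in one crop.

```bash
python3 - <<'E'
import cv2,numpy as np
a=cv2.imread("pics/scene0.png")[150:280,205:335]; b=cv2.imread("pics/top0.png")[165:285,360:490]
a=cv2.resize(a,None,fx=3,fy=3,interpolation=3); b=cv2.resize(b,None,fx=3,fy=3,interpolation=3)
h=np.zeros((390,780,3),np.uint8); h[:,:390]=a; h[:360,390:]=b; cv2.imwrite("pics/c1.png",h)
E
cat > h.py <<'E'
import numpy as np,cv2
from scipy.spatial.transform import Rotation as R
K={"scene":(57.60692546238096,318.2,239.57),"top":(47.21536830270056,325.1,228.55)}
E={"scene":np.array([[-0.706,0.7082,-0.0052,0.3864],[-0.4719,-0.4649,0.7491,0.1063],[0.5281,0.5313,0.6624,-1.3996],[0,0,0,1]]),
"top":np.array([[0.0204,-0.9997,-0.0103,-0.0488],[0.9952,0.0193,0.0958,-0.4878],[-0.0956,-0.0122,0.9953,-1.2399],[0,0,0,1]])}
def ray(n,u,v):
    f=240/np.tan(np.radians(K[n][0]/2)); d=np.array([(u-K[n][1])/f,-(v-K[n][2])/f,-1])
    M=E[n][:3,:3]; return -M.T@E[n][:3,3], M.T@d
def onz(n,u,v,z):
    o,d=ray(n,u,v); return o+d*(z-o[2])/d[2]
def tri(uv1,uv2):
    o1,d1=ray("scene",*uv1);o2,d2=ray("top",*uv2)
    s=np.linalg.lstsq(np.stack([d1,-d2],1),o2-o1,rcond=None)[0]
    p,q=o1+d1*s[0],o2+d2*s[1]; return (p+q)/2,np.linalg.norm(p-q)
def proj(n,p):
    f=240/np.tan(np.radians(K[n][0]/2)); c=E[n][:3,:3]@p+E[n][:3,3]
    return K[n][1]-f*c[0]/c[2],K[n][2]+f*c[1]/c[2]
E
```

```text
(no output)
```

View pics/c1.png

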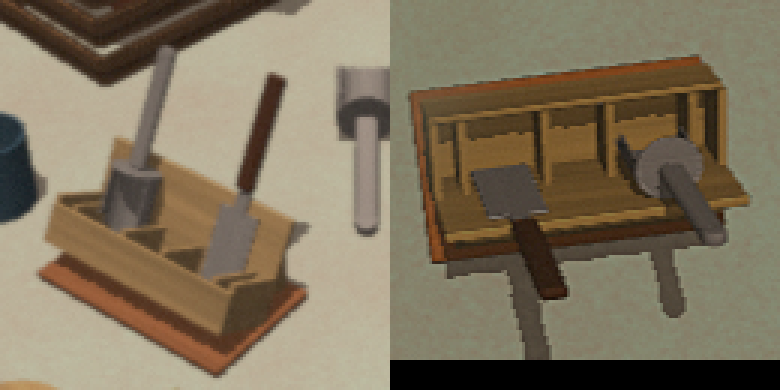

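The crop shows a steel scoop with a grey handle and round bowl in the right-hand pocket (top view), with its handle end at about scene (260,166) / top (467,244). The turner, dark handle and flat blade, is in the other pocket. The choice is confirmed.

```bash
python3 - <<'E'
from h import *
e,g=tri((260,166.5),(467.3,244)); j,g2=tri((252.5,204),(454.5,220.5)); print("end",e,g,"back",j,g2,"len",np.linalg.norm(e-j),(j-e)/np.linalg.norm(j-e))
t=tri((296,175.5),(543/3-130+360+0, 293/3+165)); print("turner end",tri((296.7,175.5),(544/3+230,293/3+165)))
for n,u,v in [("top",366.7,195.7),("top",375.3,251.7),("top",462.3,184),("scene",218.3,240.7),("scene",277.3,275),("scene",307,247.3)]: print(n,onz(n,u,v,0.006)[:2].round(4))
# canister: white blob, rim top
for n,box in (("top",(165,170,235,240)),("scene",(365,305,440,380))):
    im=cv2.imread(f"pics/{n}0.png"); x0,y0,x1,y1=box; c=im[y0:y1,x0:x1].astype(int)
    print(n,im[203,198] if n=="top" else im[330,402],im[260,250])
print("can rough",onz("top",197,202,.09), [onz("top",u,v,.09)[:2].round(3) for u,v in((171,202),(224,202),(197,178),(197,228))])
print("can scene",[onz("scene",u,v,.09)[:2].round(3) for u,v in((374,332),(430,332),(402,312),(402,352))])
E
python3 - <<'E'
# test xArm7-like kinematics at start
import numpy as np, itertools
from scipy.spatial.transform import Rotation as R
q=np.array([1.37076563,0.68988167,-0.19453338,1.56621379,0.15725625,0.90248454,-0.21510974])
def fk(q,tool):
    dh=[(.267,0,0),(0,0,-np.pi/2),(.293,0,np.pi/2),(0,.0525,np.pi/2),(.3425,.0775,np.pi/2),(0,0,np.pi/2),(.097,.076,-np.pi/2)]
    T=np.eye(4)
    for a,(d,aa,al) in zip(q,dh):
        A=np.eye(4);A[:3,:3]=(R.from_euler('x',al)*R.from_euler('z',a)).as_matrix();A[:3,3]=[aa,-np.sin(al)*d,np.cos(al)*d];T=T@A
    T[:3,3]+=T[:3,2]*tool; return T
for o in(0,np.pi):
  T=fk(q+np.array([o,0,0,0,0,0,0]),.17); print(T.round(3))
print(R.from_quat([-0.70218558,-0.08305847,0.70236912,-0.08194096]).as_matrix().round(3))
E
```

```text
end [ 0.44734027 -0.3208156   0.20767981] 0.0036150759363965117 back [ 0.49977354 -0.31294189  0.11310457] 0.007934604236561114 len 0.1084237940095289 [ 0.4835956   0.07261969 -0.87227386]
turner end (array([ 0.40935797, -0.21238083,  0.21037846]), np.float64(0.005792476595505494))
top [ 0.5695 -0.1348]
top [ 0.4386 -0.1564]
top [ 0.6014 -0.3582]
scene [ 0.5975 -0.361 ]
scene [ 0.5677 -0.1341]
scene [ 0.4358 -0.1564]
top [132 134 131] [109 130 132]
scene [ 84  93 108] [ 69  86 106]
can rough [0.53528505 0.24220044 0.09      ] [array([0.534, 0.299]), array([0.536, 0.183]), array([0.589, 0.244]), array([0.478, 0.24 ])]
can scene [array([0.583, 0.203]), array([0.5  , 0.287]), array([0.498, 0.213]), array([0.581, 0.275])]
[[ 0.233  0.973 -0.004  0.213]
 [ 0.972 -0.233 -0.01   0.574]
 [-0.011 -0.001 -1.     0.037]
 [ 0.     0.     0.     1.   ]]
[[-0.233 -0.973  0.004 -0.213]
 [-0.972  0.233  0.01  -0.574]
 [-0.011 -0.001 -1.     0.037]
 [ 0.     0.     0.     1.   ]]
[[-0.     0.232 -0.973]
 [ 0.002 -0.973 -0.232]
 [-1.    -0.002  0.   ]]
```

Rest yaw is about 8.3°, centre (0.518,-0.258). The scoop line sits at rest y ≈ -0.052 and the handle direction is about 60° down, so the measurements are consistent. The canister mouth is at about (0.537,0.241). I'll move to above the handle and collect joint/pose pairs on the way to check the kinematics.

>>> drive_tool(
  deltas=[
    [[0, 0, 0], [-0.3, -1.7, -3.0], 8.8],
    [[0, 0, 0], [-0.3, -1.7, -3.2], 8.8],
    [[0, 0, 0], [-0.3, -1.7, -3.2], 8.8],
    [[0, 0, 0], [-0.3, -1.7, -3.2], 8.8],
    [[0, 0, 0], [-0.3, -1.7, -3.2], 8.8],
    [[0, 0, 0], [-0.3, -1.7, -3.2], 8.8],
  ],
)

```text
clock: 0.6
tool_pos: [0.3069, -0.4633, 0.2676]
eef_rot: [-0.702, -0.083, 0.702, -0.082]
contact_force: [0.7, -0.2, 0.9]
opening: 0.999
```

```bash
cat > log.py <<'E'
from plant import r; import json,numpy as np
s=r.get_state(); open("log.jsonl","a").write(json.dumps({k:np.asarray(s[k]).tolist() for k in("q","tool_pos","eef_rot")})+"\n")
print(s["clock"],s["q"].round(3),s["tool_pos"].round(4),s["eef_rot"].round(4),s["contact_force"].round(1),s["opening"])
E
echo '{"q":[1.37076563,0.68988167,-0.19453338,1.56621379,0.15725625,0.90248454,-0.21510974],"tool_pos":[0.14466995,-0.60747729,0.24900904],"eef_rot":[-0.70218558,-0.08305847,0.70236912,-0.08194096]}' > log.jsonl
python3 log.py
```

```text
0.6 [ 1.015  0.575 -0.184  1.756  0.136  0.824 -0.569] [ 0.3069 -0.4633  0.2676] [-0.7022 -0.0826  0.7024 -0.0822] [ 0.7 -0.2  0.9] 0.9987231788215165
```

>>> drive_tool(
  deltas=[
    [[0.8, 0, 0], [-0.3, -1.7, -3.2], 8.8],
    [[0.8, 0, 0], [-0.2, -1.7, -3.2], 8.8],
    [[0.9, 0, 0], [0, -1.7, -3.2], 8.8],
    [[0.9, 0, 0], [0, -1.7, -3.2], 8.8],
    [[0.9, 0, 0], [0, -1.5, -2.0], 8.8],
    [[0.8, 0, 0], [0, -0.6, 0], 8.8],
  ],
)

```text
clock: 1.1
tool_pos: [0.4382, -0.342, 0.2725]
eef_rot: [0.706, 0.055, -0.704, 0.053]
contact_force: [-0.1, 0.3, -0.7]
opening: 0.999
```

```bash
python3 log.py
```

```text
1.1 [ 0.675  0.567 -0.151  1.752  0.104  0.829 -0.941] [ 0.4382 -0.342   0.2725] [ 0.7064  0.055  -0.7037  0.0531] [-0.1  0.3 -0.7] 0.9992940061897821
```

```bash
cat > kin.py <<'E'
import numpy as np,json
from scipy.spatial.transform import Rotation as R
from scipy.optimize import least_squares
S=-1
def Rz(a): return R.from_euler('z',S*a).as_matrix()
def Ry(a): return R.from_euler('y',a).as_matrix()
def rots(q):
    o=[Rz(q[0])]
    for i in range(1,7): o.append(o[-1]@(Ry if i%2 else Rz)(q[i]))
    return o
def fk(q,p):
    o=rots(q); v=np.array
    x=v([0,0,p[0]])+o[0]@v([p[7],0,0])+o[2]@v([p[1],0,p[2]])+o[4]@v([p[3],0,p[4]])+o[6]@v([0,0,p[6]])+o[5]@v([p[5],0,0])
    return x,o[6]
def data(): return [json.loads(l) for l in open("log.jsonl")]
def fit():
    D=data(); p0=np.array([.3,0,.35,0,.35,0,.25,0.])
    f=lambda p:np.concatenate([fk(d["q"],p)[0]-d["tool_pos"] for d in D]+[.003*(p-p0)])
    s=least_squares(f,p0); return s.x,np.abs(s.fun[:-8]).max()
def TR():  # real tool rot = fk rot @ M
    Ms=[fk(d["q"],np.zeros(8))[1].T@R.from_quat(d["eef_rot"]).as_matrix() for d in data()]
    return R.from_matrix(Ms).mean().as_matrix(),[m.round(3).tolist() for m in Ms]
E
python3 -c "
from kin import *
print(*TR()[1],sep='\n');print(fit())
print(fk([0]*7,fit()[0]))"
```

```text
[[0.0, -1.0, -0.0], [0.0, 0.0, -1.0], [1.0, 0.0, 0.0]]
[[-0.0, -1.0, 0.0], [-0.0, -0.0, -1.0], [1.0, -0.0, -0.0]]
[[-0.0, -1.0, 0.0], [-0.0, 0.0, -1.0], [1.0, -0.0, -0.0]]
(array([-0.42565996,  0.01053931,  0.46015746,  0.14905618,  0.34239951,
        0.10075163, -0.65566612,  0.24943584]), np.float64(0.0032168029478577553))
(array([ 0.50978296,  0.        , -0.2787691 ]), array([[1., 0., 0.],
       [0., 1., 0.],
       [0., 0., 1.]]))
```

>>> drive_tool(
  deltas=[
    [[0, 7, 0], [-2, 0, 0], 8.8],
    [[0, 7, 0], [-2, 0, 0], 8.8],
    [[0, 7, 0], [-2, 0, 0], 8.8],
    [[0, 7, 0], [0, 0, 0], 8.8],
    [[0, 7, 0], [0, 0, 0], 8.8],
  ],
)

```text
clock: 1.52
tool_pos: [0.4251, -0.3491, 0.333]
eef_rot: [0.881, 0.062, -0.468, 0.035]
contact_force: [1.0, 1.9, -2.8]
opening: 0.998
```

```bash
python3 log.py
```

```text
1.5167 [ 1.347  0.487 -0.702  2.016 -0.407  0.383 -0.308] [ 0.4251 -0.3491  0.333 ] [ 0.881   0.0624 -0.4677  0.0354] [ 1.   1.9 -2.8] 0.9984830902571862
```

>>> drive_tool(
  deltas=[
    [[0, -7, 7], [0, 0, 0], 8.8],
    [[0, -7, 7], [0, 0, 0], 8.8],
    [[0, -7, 7], [0, 0, 0], 8.8],
  ],
)

```text
clock: 1.77
tool_pos: [0.4196, -0.3534, 0.3249]
eef_rot: [0.833, -0.021, -0.548, 0.074]
contact_force: [1.6, 0.9, -0.8]
opening: 0.997
```

```bash
python3 log.py; python3 -c "
from kin import *
print(fit())"
```

```text
1.7667 [ 0.905  0.378 -0.266  2.048 -0.19   0.335 -0.65 ] [ 0.4196 -0.3534  0.3249] [ 0.833  -0.0209 -0.5479  0.0743] [ 1.6  0.9 -0.8] 0.9971174961261186
(array([ 0.29661785, -0.07853602,  0.63451305,  0.03591429,  0.28457661,
        0.04550155,  0.38291782,  0.1363257 ]), np.float64(0.022464422338803303))
```

```bash
cat > kin2.py <<'E'
from kin import *
P0=np.zeros((8,3)); P0[0,2]=.3;P0[3,2]=.35;P0[5,2]=.35;P0[7,2]=.25
def fk(q,p):
    o=[np.eye(3)]+rots(q); return sum(m@t for m,t in zip(o,p.reshape(8,3))),o[7]
def fit(w=.003):
    D=data(); f=lambda p:np.concatenate([fk(d["q"],p)[0]-d["tool_pos"] for d in D]+[w*(p-P0.ravel())])
    s=least_squares(f,P0.ravel()); return s.x,np.abs(s.fun[:-24]).max()
if __name__=="__main__":
    for w in(.03,.003):
        p,e=fit(w); print(p.reshape(8,3).round(3).tolist(),e)
    P=P0
E
python3 kin2.py
```

```text
[[-0.005, -0.011, 0.336], [0.005, -0.004, 0.036], [0.005, -0.004, 0.091], [0.009, -0.013, 0.441], [-0.005, -0.013, -0.003], [0.015, -0.004, 0.347], [-0.007, -0.004, 0.024], [0.008, 0.003, 0.274]] 0.0009041537789084009
[[-0.01, -0.005, 0.33], [0.001, -0.004, 0.03], [0.006, -0.004, 0.103], [-0.001, -0.013, 0.453], [0.003, -0.013, -0.0], [0.001, -0.005, 0.35], [0.004, -0.005, 0.032], [0.002, 0.009, 0.282]] 1.718585550630758e-05
```

>>> drive_tool(
  deltas=[
    [[0, -6, -7], [0, 0, 0], 8.8],
    [[0, -6, -7], [0, 0, 0], 8.8],
    [[0, 0, -7], [0, 0, 0], 8.8],
  ],
)

```text
clock: 2.02
tool_pos: [0.4296, -0.3428, 0.3271]
eef_rot: [0.784, 0.106, -0.612, -0.005]
contact_force: [1.7, -0.4, -0.7]
opening: 1.0
```

```bash
python3 log.py; python3 kin2.py
```

```text
2.0167 [ 0.918  0.495 -0.263  1.752 -0.21   0.851 -0.602] [ 0.4296 -0.3428  0.3271] [ 0.7836  0.106  -0.6121 -0.0046] [ 1.7 -0.4 -0.7] 1.0000837565306473
[[-0.011, -0.015, 0.33], [-0.001, -0.003, 0.03], [0.006, -0.003, 0.095], [0.006, -0.011, 0.445], [-0.009, -0.011, -0.004], [0.01, -0.007, 0.346], [-0.004, -0.007, 0.027], [0.011, 0.01, 0.277]] 0.0006316541964098144
[[-0.002, -0.002, 0.325], [0.0, -0.008, 0.025], [0.001, -0.008, 0.106], [0.001, -0.013, 0.456], [0.0, -0.013, -0.003], [0.0, -0.001, 0.347], [0.0, -0.001, 0.032], [0.002, 0.002, 0.282]] 2.6203861447082755e-05
```

```bash
cat > ik.py <<'E'
from kin2 import *
lo=np.array([-3.01,-.46,-1.47,.13,-1,.04,-2.66]);hi=np.array([3.01,2.08,1.51,2.56,4.14,2.09,2.66])
p,_=fit(); M=TR()[0]
def rot(psi,tilt): # tool x tilt forward from down toward azimuth psi; tool y = horizontal, to the right of psi
    c,s=np.cos(psi),np.sin(psi); t=np.radians(tilt)
    x=np.array([np.sin(t)*c,np.sin(t)*s,-np.cos(t)]); y=np.array([s,-c,0]); return np.stack([x,y,np.cross(x,y)],1)
def ik(pos,Rt,seeds):
    best=(-9,None)
    for q0 in seeds:
        f=lambda q:np.concatenate([(fk(q,p)[0]-pos)*5,(R.from_matrix((fk(q,p)[1]@M).T@Rt)).as_rotvec(),.001*(q-(lo+hi)/2)])
        s=least_squares(f,q0,bounds=(lo,hi)); m=min((s.x-lo).min(),(hi-s.x).min())
        if np.abs(s.fun[:6]).max()<.02 and m>best[0]: best=(m,s.x)
    return best
E
cat > t.py <<'E'
from ik import *
rng=np.random.default_rng(0); seeds=[np.array([.7,.5,-.2,1.8,0,.6,-.6]),np.array([-.4,.5,0,1.8,0,.6,0])]+[rng.uniform(lo+.2,hi-.2) for _ in range(3)]
bowl=np.array([.537,.241,.215])
for al in(0,-20,-40):
    g=ik(np.array([.467,-.318,.165]),rot(np.radians(8.3),al),seeds); print("grasp",al,g[0].__round__(2),None if g[1] is None else g[1].round(2))
    for ps in(-30,0,30,60,90,120):
        d=np.array([np.cos(np.radians(ps)),np.sin(np.radians(ps)),0]); Rt=rot(np.radians(ps),al+60)
        m,q=ik(bowl-.115*d+.008*Rt[:,0],Rt,seeds); print(al,ps,round(m,2),None if q is None else q.round(2))
E
time python3 t.py
```

```text
grasp 0 0.56 [ 0.6   0.73 -0.14  1.83  0.17  0.6  -1.07]
0 -30 0.12 [-1.79  1.35  1.25  2.15 -0.68  0.23 -2.54]
0 0 -9 None
0 30 -9 None
0 60 -9 None
0 90 0.11 [ 0.82  1.33 -1.36  1.87  0.38  0.58 -0.33]
0 120 0.31 [ 0.5   1.31 -1.16  1.27  0.09  1.31  0.2 ]
grasp -20 0.98 [ 0.41  0.84  0.01  1.58  0.21  1.02 -1.14]
-20 -30 0.19 [-1.62  1.02  1.06  2.12 -0.56  0.28 -2.47]
-20 0 -9 None
-20 30 -9 None
-20 60 0.0 [ 0.71  1.1  -1.47  2.35  1.85  0.63 -2.45]
-20 90 0.33 [ 0.65  1.02 -1.14  1.88  0.38  0.56 -0.46]
-20 120 0.42 [ 0.43  1.12 -1.05  1.39  0.23  1.16  0.09]
grasp -40 0.66 [ 0.31  1.02  0.09  1.32  0.25  1.43 -1.17]
-40 -30 0.14 [-1.31  0.75  0.74  2.04 -0.36  0.41 -2.52]
-40 0 0.0 [-1.05  0.59  0.45  2.29 -0.56  0.04 -1.71]
-40 30 -9 None
-40 60 0.13 [ 0.12  0.6  -0.53  2.18  0.32  0.17 -1.13]
-40 90 0.57 [ 0.35  0.78 -0.81  1.87  0.36  0.61 -0.56]
-40 120 0.59 [ 0.28  0.93 -0.88  1.51  0.38  1.02 -0.06]
real	0m47.648s
user	0m44.984s
sys	0m0.113s
```

Kinematic model fits to under 0.1 mm. The grasp with the tool tilted back 30° and the final scoop yaw of about 100° has good joint margins. Next, the pregrasp.

```bash
cat > mv.py <<'E'
import sys; from ik import *
from plant import r
from scipy.spatial.transform import Slerp
def rows(P1,R1,n,P0=None,R0=None):
    if P0 is None:
        s=r.get_state(); P0=s["tool_pos"];R0=R.from_quat(s["eef_rot"]).as_matrix()
    sl=Slerp([0,1],R.from_matrix([R0,R1])); out=[]
    for k in range(n):
        a,b=sl(k/n),sl((k+1)/n); out.append([[round(float(x),1) for x in np.degrees((a.inv()*b).as_rotvec())],[round(float(x),2) for x in a.inv().apply((P1-P0)/n*100)]])
    print(np.linalg.norm(P1-P0).round(3)); [print(o) for o in out]
E
python3 - <<'E'
from mv import *
Rg=rot(np.radians(8.3),-30); G=np.array([.467,-.318,.173]); print(Rg[:,0])
rows(G+(.008-.09)*Rg[:,0],Rg,7)
E
```

```text
[-0.49476289 -0.0721781  -0.8660254 ]
0.118
[[0.3, -6.4, 1.1], [1.47, -0.09, -0.83]]
[[0.3, -6.4, 1.1], [1.36, -0.12, -0.98]]
[[0.3, -6.4, 1.1], [1.24, -0.15, -1.13]]
[[0.3, -6.4, 1.1], [1.11, -0.18, -1.26]]
[[0.3, -6.4, 1.1], [0.96, -0.21, -1.37]]
[[0.3, -6.4, 1.1], [0.8, -0.23, -1.47]]
[[0.3, -6.4, 1.1], [0.62, -0.25, -1.55]]
```

>>> drive_tool(
  deltas=[
    [[0.3, -6.4, 1.1], [1.4, -0.1, -0.8], 8.8],
    [[0.3, -6.4, 1.1], [1.3, -0.1, -1.0], 8.8],
    [[0.3, -6.4, 1.1], [1.2, -0.15, -1.1], 8.8],
    [[0.3, -6.4, 1.1], [1.1, -0.2, -1.3], 8.8],
    [[0.3, -6.4, 1.1], [1.0, -0.2, -1.4], 8.8],
    [[0.3, -6.4, 1.1], [0.8, -0.2, -1.5], 8.8],
    [[0.3, -6.4, 1.1], [0.6, -0.25, -1.5], 8.8],
    [[0, 0, 0], [0, 0, 0], 8.8],
    [[0, 0, 0], [0, 0, 0], 8.8],
  ],
)

```text
clock: 2.77
tool_pos: [0.505, -0.3154, 0.2396]
eef_rot: [-0.495, -0.036, 0.866, -0.059]
contact_force: [-0.5, 0.1, 0.4]
opening: 0.997
```

```bash
python3 log.py
python3 - <<'E'
from mv import *
import cv2
s=r.snapshot("wrist"); cv2.imwrite("pics/w1.png",s["color"][:,:,::-1]); print(s["fov_y"],s["cx"],s["cy"]); print(np.round(s["tool_from_camera"],4).tolist())
Rg=rot(np.radians(8.3),-30); G=np.array([.467,-.318,.173]); rows(G+.008*Rg[:,0],Rg,4)
E
```

```text
2.7667 [ 0.33   0.891  0.054  1.27   0.208  1.459 -1.131] [ 0.505  -0.3154  0.2396] [-0.4945 -0.0361  0.8664 -0.0588] [-0.5  0.1  0.4] 0.9973520041402618
71.01259859675133 320.5257331981409 243.95829327572744
[[0.0005, 0.322, -0.9467, -0.1347], [1.0, 0.0, 0.0005, -0.0003], [0.0002, -0.9467, -0.322, -0.0851], [0.0, 0.0, 0.0, 1.0]]
0.086
[[-0.1, 0.1, 0.1], [2.16, -0.11, -0.09]]
[[-0.1, 0.1, 0.1], [2.16, -0.12, -0.08]]
[[-0.1, 0.1, 0.1], [2.16, -0.12, -0.08]]
[[-0.1, 0.1, 0.1], [2.16, -0.12, -0.08]]
```

View pics/w1.png

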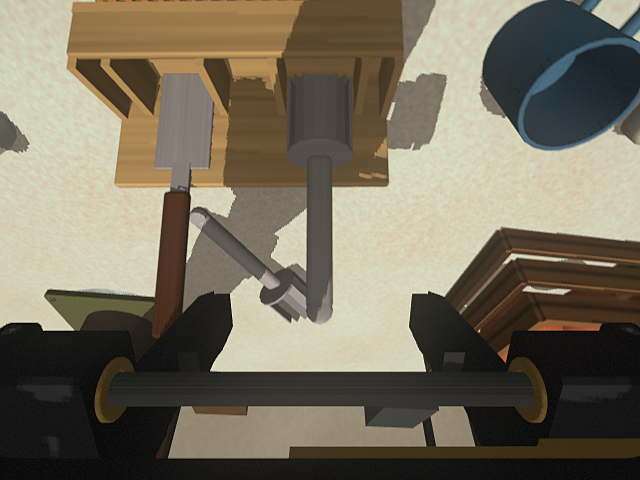

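The picture shows the scoop handle straight below, u ≈ 319 from the bowl back (v ≈ 157) to its end (v ≈ 315), parallel to the tool plane. The turner (u ≈ 172) is clear. The sideways error is about 1 mm, so I'll check depth and axial position using the known length and slope.

Run:
```python
from mv import *
s=r.get_state(); Rt=R.from_quat(s["eef_rot"]).as_matrix(); T=np.array([[0.0005,0.322,-0.9467,-0.1347],[1,0,0.0005,-0.0003],[0.0002,-0.9467,-0.322,-0.0851]])
f=240/np.tan(np.radians(71.0126/2))
ray=lambda u,v:Rt@T[:,:3]@np.array([(u-320.5)/f,-(v-243.96)/f,-1])
o=s["tool_pos"]+Rt@T[:,3]; a=np.radians(8.3); d=np.array([.5*np.cos(a),.5*np.sin(a),-.866]); z=np.array([.866*np.cos(a),.866*np.sin(a),.5])
d1,d2=ray(319.5,157),ray(319,316)
sol,res=np.linalg.lstsq(np.stack([d1,-d2],1),.119*d,rcond=None)[:2]
J=o+d1*sol[0];Ee=o+d2*sol[1]; g=(J-.055*d+Ee+.064*d)/2-.005*z
print(J,Ee,res,"grip",g); G=g-.02*d; x=Rt[:,0]
print("grasp",G,"delta tool cm",Rt.T@(G+.008*x-s["tool_pos"])*100)
```

```text
[ 0.49408804 -0.31769167  0.09675253] [ 0.43510992 -0.32550211  0.19980755] [6.16736694e-07] grip [ 0.46254077 -0.32189715  0.14188304]
grasp [ 0.45264551 -0.32334071  0.15920304] delta tool cm [10.57230502 -0.12167805  0.24716774]
```

>>> drive_tool(
  deltas=[
    [[0, 0, 0], [2.4, -0.03, 0], 8.8],
    [[0, 0, 0], [2.4, -0.03, 0], 8.8],
    [[0, 0, 0], [2.4, -0.03, 0], 8.8],
    [[0, 0, 0], [2.3, -0.03, 0], 8.8],
    [[0, 0, 0], [0, 0, 0], 8.8],
  ],
)

```text
clock: 3.23
tool_pos: [0.4513, -0.3247, 0.1615]
eef_rot: [-0.495, -0.032, 0.867, -0.055]
contact_force: [-1.4, -1.0, 0.7]
opening: 0.997
```

```bash
python3 log.py
python3 - <<'E'
from plant import r; import cv2
s=r.snapshot("wrist"); s2=r.snapshot("scene")["color"][110:290,180:420,::-1]
import numpy as np
h=np.zeros((440,800,3),np.uint8); h[:,:400]=cv2.resize(s["color"][:,:,::-1],(587,440))[:,93:493]; h[:300,400:]=cv2.resize(s2,(400,300),interpolation=3); cv2.imwrite("pics/w2.png",h)
E
```

```text
3.2333 [ 0.367  0.923  0.057  1.485  0.234  1.211 -1.166] [ 0.4513 -0.3247  0.1615] [-0.4945 -0.0323  0.8668 -0.0555] [-1.4 -1.   0.7] 0.9968073710553034
```

View pics/w2.png

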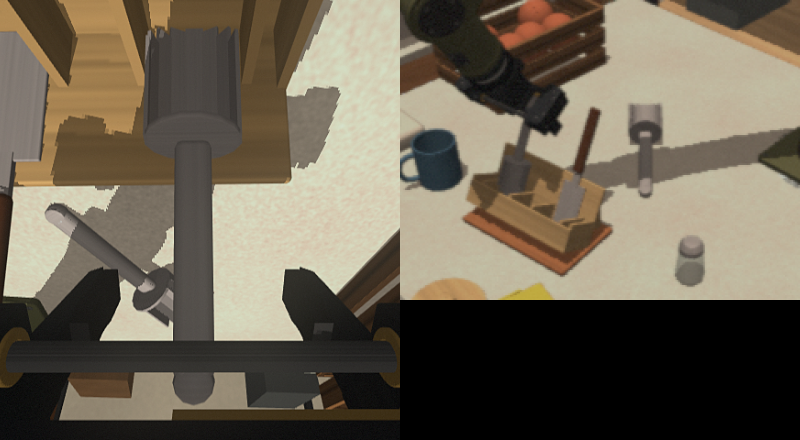

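The handle lies between the open fingers, about 3 mm toward tool -y (u ≈ 313), with its end at v ≈ 436 and the bowl back at v ≈ 155. I'll check depth once more from this view.

Run:
```python
from mv import *
s=r.get_state(); Rt=R.from_quat(s["eef_rot"]).as_matrix(); T=np.array([[0.0005,0.322,-0.9467,-0.1347],[1,0,0.0005,-0.0003],[0.0002,-0.9467,-0.322,-0.0851]])
f=240/np.tan(np.radians(71.0126/2))
ray=lambda u,v:Rt@T[:,:3]@np.array([(u-320.5)/f,-(v-243.96)/f,-1])
o=s["tool_pos"]+Rt@T[:,3]; a=np.radians(8.3); d=np.array([.5*np.cos(a),.5*np.sin(a),-.866]); z=np.array([.866*np.cos(a),.866*np.sin(a),.5])
d1,d2=ray(313,155),ray(312.5,439)
sol,res=np.linalg.lstsq(np.stack([d1,-d2],1),.119*d,rcond=None)[:2]
J=o+d1*sol[0];Ee=o+d2*sol[1]; g=(J-.055*d+Ee+.064*d)/2-.005*z
print(J,Ee,res,"grip",g,"grip rel grasp pt, tool cm",(Rt.T@(g-s["tool_pos"])*100+[.8,0,0]),"along scoop",(s["tool_pos"]-.008*Rt[:,0]-g)@d)
```

```text
[ 0.50692358 -0.31405608  0.1053544 ] [ 0.44797413 -0.32200149  0.20841646] [4.19803443e-07] grip [ 0.47539064 -0.31832904  0.15048843] grip rel grasp pt, tool cm [ 0.91799746 -0.36290203 -2.38661714] along scoop -0.025300248320627723
```

>>> drive_tool(
  deltas=[
    [[0, 0, 0], [-0.2, -0.35, 0], 8.8],
    [[0, 0, 0], [0, 0, 0], 1],
    [[0, 0, 0], [0, 0, 0], 0.5],
    [[0, 0, 0], [0, 0, 0], 0.5],
    [[0, 0, 0], [0, 0, 0], 0.5],
    [[0, 0, 0], [0, 0, 0], 0.5],
    [[0, 0, 0], [0, 0, 0], 0.5],
    [[0, 0, 0], [0, 0, 0], 0.5],
  ],
  force=45,
)

```text
clock: 4.0
tool_pos: [0.4574, -0.3192, 0.1631]
eef_rot: [-0.497, -0.033, 0.865, -0.058]
contact_force: [0.7, 0.2, -0.1]
opening: 0.492
```

```bash
python3 log.py
python3 - <<'E'
from mv import *
s=r.get_state(); Rt=R.from_quat(s["eef_rot"]).as_matrix(); a=np.radians(8.3)
d=np.array([.5*np.cos(a),.5*np.sin(a),-.866]); print("opening mm",s["opening"]*88,"tool dir of -d",Rt.T@-d,"up",Rt.T@[0,0,1])
E
```

```text
4.0 [ 0.357  0.921  0.053  1.479  0.232  1.215 -1.171] [ 0.4574 -0.3192  0.1631] [-0.4967 -0.0335  0.8653 -0.0581] [ 0.7  0.2 -0.1] 0.49226575503938863
opening mm 43.3193864434662 tool dir of -d [-0.49563597  0.00509313  0.8684901 ] up [-8.63502548e-01 -2.09013470e-04  5.04344432e-01]
```

Fingers are still closing (43 mm). More time.

>>> drive_tool(
  deltas=[
    [[0, 0, 0], [0, 0, 0], 0.5],
    [[0, 0, 0], [0, 0, 0], 0.5],
    [[0, 0, 0], [0, 0, 0], 0.5],
    [[0, 0, 0], [0, 0, 0], 0.5],
    [[0, 0, 0], [0, 0, 0], 0.5],
    [[0, 0, 0], [0, 0, 0], 0.5],
    [[0, 0, 0], [0, 0, 0], 0.5],
    [[0, 0, 0], [0, 0, 0], 0.5],
  ],
)

```text
clock: 4.67
tool_pos: [0.4574, -0.3192, 0.1632]
eef_rot: [-0.497, -0.033, 0.865, -0.058]
contact_force: [-0.5, 0.2, -0.0]
opening: 0.189
```

>>> drive_tool(
  deltas=[
    [[0, 0, 0], [0, 0, 0], 0.5],
    [[0, 0, 0], [0, 0, 0], 0.5],
    [[0, 0, 0], [0, 0, 0], 0.5],
  ],
)

```text
clock: 4.92
tool_pos: [0.4574, -0.3192, 0.1632]
eef_rot: [-0.497, -0.033, 0.865, -0.058]
contact_force: [1.0, -0.2, 0.1]
opening: 0.187
```

Fingers stopped on the handle at about 17 mm. Now draw it out along its axis.

>>> drive_tool(
  deltas=[
    [[0, 0, 0], [-0.4, 0, 0.7], 0.5],
    [[0, 0, 0], [-0.6, 0, 1.05], 0.5],
    [[0, 0, 0], [-0.6, 0, 1.05], 0.5],
    [[0, 0, 0], [-0.6, 0, 1.05], 0.5],
    [[0, 0, 0], [-0.6, 0, 1.05], 0.5],
    [[0, 0, 0], [-0.6, 0, 1.05], 0.5],
    [[0, 0, 0], [-0.6, 0, 1.05], 0.5],
    [[0, 0, 0], [-0.6, 0, 1.05], 0.5],
    [[0, 0, 0], [-0.6, 0, 1.05], 0.5],
  ],
)

```text
clock: 5.67
tool_pos: [0.4047, -0.3263, 0.2552]
eef_rot: [-0.497, -0.033, 0.865, -0.058]
contact_force: [-0.0, 0.2, -2.7]
opening: 0.189
```

```bash
python3 log.py
python3 - <<'E'
from mv import *
Rg=rot(np.radians(8.3),-30); s=r.get_state(); rows(s["tool_pos"]+np.array([0,0,.16]),Rg,6)
E
```

```text
5.6667 [ 0.391  0.75   0.064  1.565  0.247  1.288 -1.114] [ 0.4047 -0.3263  0.2552] [-0.4967 -0.0334  0.8653 -0.0581] [-0.   0.2 -2.7] 0.1887093167593036
0.16
[[-0.1, 0.0, 0.1], [-2.3, -0.0, 1.34]]
[[-0.1, 0.0, 0.1], [-2.3, -0.0, 1.34]]
[[-0.1, 0.0, 0.1], [-2.31, -0.0, 1.34]]
[[-0.1, 0.0, 0.1], [-2.31, -0.0, 1.34]]
[[-0.1, 0.0, 0.1], [-2.31, -0.0, 1.34]]
[[-0.1, 0.0, 0.1], [-2.31, -0.0, 1.34]]
```

>>> drive_tool(
  deltas=[
    [[0, 0, 0], [-1.6, 0, 0.9], 0.5],
    [[0, 0, 0], [-2.3, 0, 1.35], 0.5],
    [[0, 0, 0], [-2.3, 0, 1.35], 0.5],
    [[0, 0, 0], [-2.3, 0, 1.35], 0.5],
    [[0, 0, 0], [-2.3, 0, 1.35], 0.5],
    [[0, 0, 0], [-2.3, 0, 1.35], 0.5],
    [[0, 0, 0], [-1.2, 0, 0.7], 0.5],
    [[0, 0, 0], [0, 0, 0], 0.5],
  ],
)

```text
clock: 6.33
tool_pos: [0.4057, -0.327, 0.423]
eef_rot: [-0.499, -0.032, 0.864, -0.059]
contact_force: [0.5, -0.7, -1.1]
opening: 0.188
```

```bash
python3 log.py
python3 - <<'E'
from plant import r; import cv2,numpy as np
a=r.snapshot("wrist")["color"][:,:,::-1]; b=r.snapshot("scene")["color"][:,:,::-1]
h=np.hstack([cv2.resize(a,(400,300)),cv2.resize(b[60:300,180:500],(400,300),interpolation=3)]); cv2.imwrite("pics/w3.png",h)
E
cat > t2.py <<'E'
from mv import *
s=r.get_state(); q=s["q"]
bowl=np.array([.537,.241,.225]); rng=np.random.default_rng(1); seeds=[q]+[rng.uniform(lo+.2,hi-.2) for _ in range(3)]
for ps in(90,105,120):
    d=np.array([np.cos(np.radians(ps)),np.sin(np.radians(ps)),0]); Rt=rot(np.radians(ps),30)
    P=bowl-.12*d+.008*Rt[:,0]; m,qq=ik(P,Rt,seeds); print(ps,P.round(3),round(m,2),None if qq is None else qq.round(2))
E
python3 t2.py
```

```text
6.3333 [ 0.383  0.592  0.08   1.335  0.242  1.655 -1.012] [ 0.4057 -0.327   0.423 ] [-0.4991 -0.0317  0.864  -0.0587] [ 0.5 -0.7 -1.1] 0.18797500005728449
90 [0.537 0.125 0.218] 0.47 [ 0.53  0.87 -1.    1.88  0.34  0.59 -0.49]
105 [0.567 0.129 0.218] 0.47 [ 0.47  0.94 -1.    1.66  0.3   0.86 -0.21]
120 [0.595 0.141 0.218] 0.5 [ 0.37  1.   -0.97  1.45  0.29  1.1   0.03]
```

View pics/w3.png

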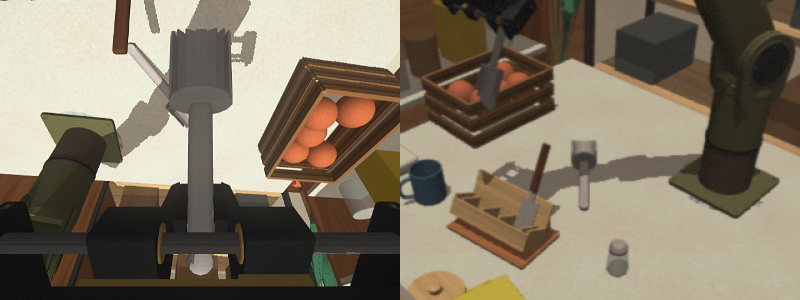

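The scoop hangs in the fingers clear of the rest, and the turner is still in its pocket. Next, carry it high to the canister while turning it level.

Run:
```python
from mv import *
rows(np.array([.562,.129,.36]),rot(np.radians(103),30),24)
```

```text
0.485
[[-4.1, 1.9, 0.0], [-0.24, -1.79, -0.9]]
[[-4.1, 1.9, 0.0], [-0.21, -1.72, -1.04]]
[[-4.1, 1.9, 0.0], [-0.17, -1.64, -1.16]]
[[-4.1, 1.9, 0.0], [-0.13, -1.55, -1.29]]
[[-4.1, 1.9, 0.0], [-0.09, -1.46, -1.4]]
[[-4.1, 1.9, 0.0], [-0.04, -1.35, -1.5]]
[[-4.1, 1.9, 0.0], [0.01, -1.24, -1.59]]
[[-4.1, 1.9, 0.0], [0.06, -1.12, -1.68]]
[[-4.1, 1.9, 0.0], [0.12, -1.0, -1.75]]
[[-4.1, 1.9, 0.0], [0.18, -0.87, -1.81]]
[[-4.1, 1.9, 0.0], [0.24, -0.74, -1.87]]
[[-4.1, 1.9, 0.0], [0.3, -0.61, -1.91]]
[[-4.1, 1.9, 0.0], [0.36, -0.47, -1.93]]
[[-4.1, 1.9, 0.0], [0.43, -0.33, -1.95]]
[[-4.1, 1.9, 0.0], [0.49, -0.19, -1.95]]
[[-4.1, 1.9, 0.0], [0.56, -0.05, -1.94]]
[[-4.1, 1.9, 0.0], [0.62, 0.09, -1.92]]
[[-4.1, 1.9, 0.0], [0.68, 0.23, -1.89]]
[[-4.1, 1.9, 0.0], [0.74, 0.36, -1.84]]
[[-4.1, 1.9, 0.0], [0.8, 0.49, -1.79]]
[[-4.1, 1.9, 0.0], [0.86, 0.62, -1.72]]
[[-4.1, 1.9, 0.0], [0.92, 0.74, -1.64]]
[[-4.1, 1.9, 0.0], [0.97, 0.85, -1.55]]
[[-4.1, 1.9, 0.0], [1.02, 0.96, -1.46]]
```

>>> drive_tool(
  deltas=[
    [[-4.1, 1.9, 0], [-0.2, -1.8, -0.9], 0.5],
    [[-4.1, 1.9, 0], [-0.2, -1.7, -1.0], 0.5],
    [[-4.1, 1.9, 0], [-0.2, -1.6, -1.2], 0.5],
    [[-4.1, 1.9, 0], [-0.1, -1.5, -1.3], 0.5],
    [[-4.1, 1.9, 0], [-0.1, -1.5, -1.4], 0.5],
    [[-4.1, 1.9, 0], [0, -1.35, -1.5], 0.5],
    [[-4.1, 1.9, 0], [0, -1.2, -1.6], 0.5],
    [[-4.1, 1.9, 0], [0.1, -1.1, -1.7], 0.5],
    [[-4.1, 1.9, 0], [0.1, -1.0, -1.75], 0.5],
    [[-4.1, 1.9, 0], [0.2, -0.9, -1.8], 0.5],
    [[-4.1, 1.9, 0], [0.2, -0.7, -1.9], 0.5],
    [[-4.1, 1.9, 0], [0.3, -0.6, -1.9], 0.5],
  ],
)

```text
clock: 7.43
tool_pos: [0.4842, -0.099, 0.3874]
eef_rot: [-0.583, -0.401, 0.661, -0.251]
contact_force: [0.8, 0.3, -0.7]
opening: 0.193
```

```bash
python3 log.py
python3 - <<'E'
from mv import *
rows(np.array([.562,.129,.36]),rot(np.radians(103),30),12)
E
```

```text
7.4333 [ 0.348  0.479 -0.287  1.562  0.011  1.325 -0.532] [ 0.4842 -0.099   0.3874] [-0.5828 -0.4007  0.661  -0.2507] [ 0.8  0.3 -0.7] 0.19333789124110906
0.242
[[-4.1, 1.9, 0.0], [0.35, -0.48, -1.93]]
[[-4.1, 1.9, 0.0], [0.42, -0.34, -1.95]]
[[-4.1, 1.9, 0.0], [0.48, -0.2, -1.95]]
[[-4.1, 1.9, 0.0], [0.54, -0.06, -1.94]]
[[-4.1, 1.9, 0.0], [0.61, 0.08, -1.93]]
[[-4.1, 1.9, 0.0], [0.67, 0.22, -1.89]]
[[-4.1, 1.9, 0.0], [0.73, 0.35, -1.85]]
[[-4.1, 1.9, 0.0], [0.79, 0.48, -1.8]]
[[-4.1, 1.9, 0.0], [0.85, 0.61, -1.73]]
[[-4.1, 1.9, 0.0], [0.9, 0.73, -1.65]]
[[-4.1, 1.9, 0.0], [0.95, 0.85, -1.57]]
[[-4.1, 1.9, 0.0], [1.0, 0.96, -1.47]]
```

>>> drive_tool(
  deltas=[
    [[-4.1, 1.9, 0], [0.35, -0.5, -1.9], 0.5],
    [[-4.1, 1.9, 0], [0.4, -0.35, -1.95], 0.5],
    [[-4.1, 1.9, 0], [0.5, -0.2, -1.95], 0.5],
    [[-4.1, 1.9, 0], [0.55, -0.05, -1.95], 0.5],
    [[-4.1, 1.9, 0], [0.6, 0.1, -1.9], 0.5],
    [[-4.1, 1.9, 0], [0.65, 0.2, -1.9], 0.5],
    [[-4.1, 1.9, 0], [0.75, 0.35, -1.85], 0.5],
    [[-4.1, 1.9, 0], [0.8, 0.5, -1.8], 0.5],
    [[-4.1, 1.9, 0], [0.85, 0.6, -1.7], 0.5],
    [[-4.1, 1.9, 0], [0.9, 0.7, -1.6], 0.5],
    [[-4.1, 1.9, 0], [0.95, 0.85, -1.6], 0.5],
    [[-4.1, 1.9, 0], [1.0, 0.95, -1.5], 0.5],
  ],
)

```text
clock: 8.43
tool_pos: [0.5625, 0.1273, 0.3599]
eef_rot: [0.541, 0.678, -0.312, 0.388]
contact_force: [-0.4, -0.4, -1.7]
opening: 0.188
```

```bash
python3 log.py
python3 - <<'E'
from mv import *
import cv2
a=r.snapshot("wrist")["color"][:,:,::-1]; b=r.snapshot("scene")["color"][:,:,::-1];c=r.snapshot("top")["color"][:,:,::-1]
h=np.zeros((600,800,3),np.uint8); h[:300,:400]=cv2.resize(a,(400,300)); h[:300,400:]=cv2.resize(b[140:380,240:560],(400,300)); h[300:,:400]=cv2.resize(c[80:320,100:420],(400,300)); cv2.imwrite("pics/w4.png",h)
Rt=rot(np.radians(103),30); rows(np.array([.562,.129,.225]),Rt,7)
s=r.get_state();print(R.from_quat(s["eef_rot"]).as_matrix().round(3).tolist())
E
```

```text
8.4333 [ 0.345  0.646 -0.679  1.546 -0.162  1.07   0.072] [0.5625 0.1273 0.3599] [ 0.5415  0.6777 -0.3116  0.3878] [-0.4 -0.4 -1.7] 0.18785295597367146
0.135
[[-0.1, -0.0, 0.0], [1.67, 0.01, 0.95]]
[[-0.1, -0.0, 0.0], [1.68, 0.01, 0.95]]
[[-0.1, -0.0, 0.0], [1.68, 0.01, 0.95]]
[[-0.1, -0.0, 0.0], [1.68, 0.01, 0.95]]
[[-0.1, -0.0, 0.0], [1.68, 0.01, 0.95]]
[[-0.1, -0.0, 0.0], [1.68, 0.0, 0.94]]
[[-0.1, -0.0, 0.0], [1.68, 0.0, 0.94]]
[[-0.114, 0.976, 0.185], [0.492, 0.218, -0.843], [-0.863, -0.005, -0.505]]
```

View pics/w4.png

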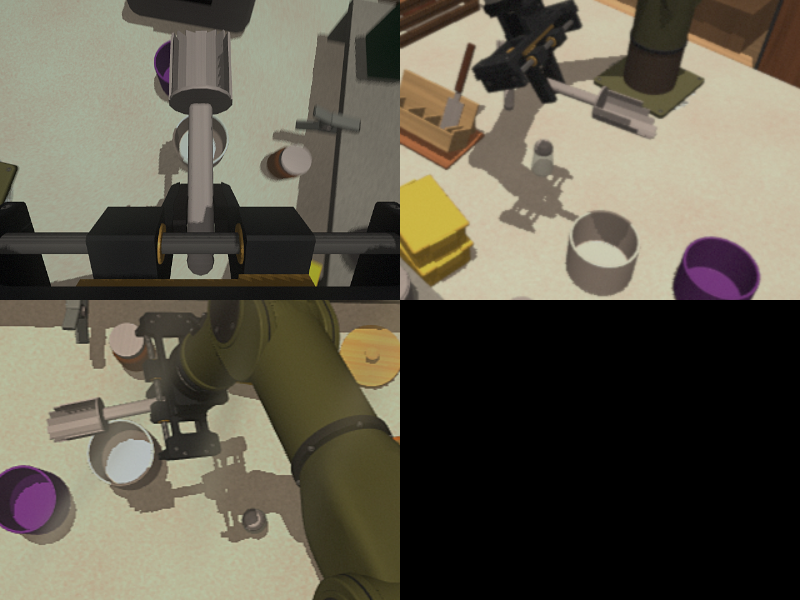

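The three views show the scoop level with its open side up (bowl at top ≈ (162,174), scene ≈ (422,226)). The canister, purple pot, jar and salt are untouched. Now measure the bowl and compute the final shift.

Run:
```python
from h import *
from plant import r
s=r.get_state(); Rt=R.from_quat(s["eef_rot"]).as_matrix()
b,g=tri((421.6,226.4),(161.6,174.4)); j,gj=tri((397.6,217.6),(182.4,169.6)); t,gt=tri((444,242),(138.4,179.2))
print("bowl",b,g,"back",j,gj,"tip",t,gt,"slope deg",np.degrees(np.arcsin((t-j)[2]/np.linalg.norm(t-j))),"len",np.linalg.norm(t-j))
psi=np.arctan2(Rt[1,0],Rt[0,0]); d=np.array([np.cos(psi),np.sin(psi),0]); print("kin bowl",s["tool_pos"]-.008*Rt[:,0]+.12*d)
```

```text
bowl [0.53879251 0.23644081 0.37406266] 0.00808131137977 back [0.54893097 0.19771331 0.37730096] 0.0007000155919870601 tip [0.53244888 0.27952356 0.36144583] 0.007559020402387234 slope deg -10.757212805821396 len 0.08494681858643845
kin bowl [0.53602486 0.24026574 0.36668081]
```

Run:
```python
import numpy as np,cv2
from scipy.optimize import least_squares
from plant import r
T=np.array([[0.0005,0.322,-0.9467,-0.1347],[1,0,0.0005,-0.0003],[0.0002,-0.9467,-0.322,-0.0851]]); f=240/np.tan(np.radians(71.0126/2))
def v(p):
    c=T[:,:3].T@(p-T[:,3]); return 243.96-f*c[1]/-c[2]
# unknown: angle of scoop axis to tool x, axial pos; line top surface passes -8mm-5mm*... about grasp point
for vj,ve in((155,439),(165,432),(168,436)):
    for off in (-.008,-.012):
        def fn(u):
            d=np.array([np.cos(u[0]),0,-np.sin(u[0])]); n=np.array([-np.sin(u[0]),0,-np.cos(u[0])])
            c=np.array([off,0,0])+.005*n
            return [v(c+d*(u[1]+.055))-vj, v(c+d*(u[1]-.064))-ve]
        s=least_squares(fn,[1.05,.025],x_scale=.01); print(vj,ve,off,"angle",np.degrees(s.x[0]),"grip ahead",s.x[1],np.abs(s.fun).max())
a=cv2.imread("pics/w4.png")[:300,:400]; cv2.imwrite("pics/w5.png",cv2.resize(cv2.hconcat([a[60:290,150:250],cv2.imread("pics/w4.png")[60:150,540:670] if 0 else a[60:290,150:250]]),None,fx=2.5,fy=2.5))
```

```text
155 439 -0.008 angle 69.59871922698119 grip ahead 0.0222978631690447 1.3586014470361079
155 439 -0.012 angle 60.95464138455434 grip ahead 0.02700630626927407 2.842170943040401e-14
165 432 -0.008 angle 52.58750410533336 grip ahead 0.027104322541311836 2.842170943040401e-14
165 432 -0.012 angle 49.62962090174206 grip ahead 0.030149611711860227 5.684341886080802e-14
168 436 -0.008 angle 52.12154307786124 grip ahead 0.025746583327410602 0.0
168 436 -0.012 angle 49.114878114056445 grip ahead 0.028829175197538356 0.0
```

Both checks agree that the tip sags about 9° (it slipped in the pads). I'll lower by 15.5 cm and pitch up 9°.

>>> drive_tool(
  deltas=[
    [[0, 0, 0], [1.0, 0, 0.6], 0.5],
    [[0, 0, 0], [1.7, 0, 1.0], 0.5],
    [[0, 0, 0], [1.7, 0, 1.0], 0.5],
    [[0, 0, 0], [1.7, 0, 1.0], 0.5],
    [[0, 0, 0], [1.7, 0, 1.0], 0.5],
    [[0, 0, 0], [1.7, 0, 1.0], 0.5],
    [[0, 0, 0], [1.7, 0, 1.0], 0.5],
    [[0, 0, 0], [1.6, 0, 0.9], 0.5],
    [[0, 3, 0], [0.6, 0, 0.4], 0.5],
    [[0, 3, 0], [0, 0, 0], 0.5],
    [[0, 3, 0], [0, 0, 0], 0.5],
    [[0, 0, 0], [0, 0, 0], 0.5],
  ],
)

```text
clock: 9.58
tool_pos: [0.5634, 0.1222, 0.2033]
eef_rot: [0.567, 0.704, -0.271, 0.332]
contact_force: [-0.5, -0.0, -2.4]
opening: 0.189
```

>>> drive_tool(
  deltas=[
    [[0, 0, 0], [0, 0, 0], 0.5],
    [[0, 0, 0], [0, 0, 0], 0.5],
    [[0, 0, 0], [0, 0, 0], 0.5],
    [[0, 0, 0], [0, 0, 0], 0.5],
  ],
)

```text
clock: 9.92
tool_pos: [0.5636, 0.1273, 0.2071]
eef_rot: [0.565, 0.705, -0.268, 0.335]
contact_force: [-0.1, 0.4, -2.0]
opening: 0.189
```

```bash
python3 log.py
python3 - <<'E'
from mv import *
import cv2
a=r.snapshot("wrist")["color"][:,:,::-1]; b=r.snapshot("scene")["color"][:,:,::-1];c=r.snapshot("top")["color"][:,:,::-1]
h=np.zeros((600,800,3),np.uint8); h[:300,:400]=cv2.resize(a,(400,300)); h[:300,400:]=cv2.resize(b[200:380,300:540],(400,300),interpolation=3); h[300:,:400]=cv2.resize(c[120:300,100:340],(400,300),interpolation=3); h[300:,400:]=cv2.resize(b,(400,300));cv2.imwrite("pics/w6.png",h)
E
```

```text
9.9167 [ 0.43   0.914 -0.74   1.689 -0.164  0.784  0.237] [0.5636 0.1273 0.2071] [ 0.5651  0.7048 -0.2679  0.3349] [-0.1  0.4 -2. ] 0.18864157717491511
```

View pics/w6.png

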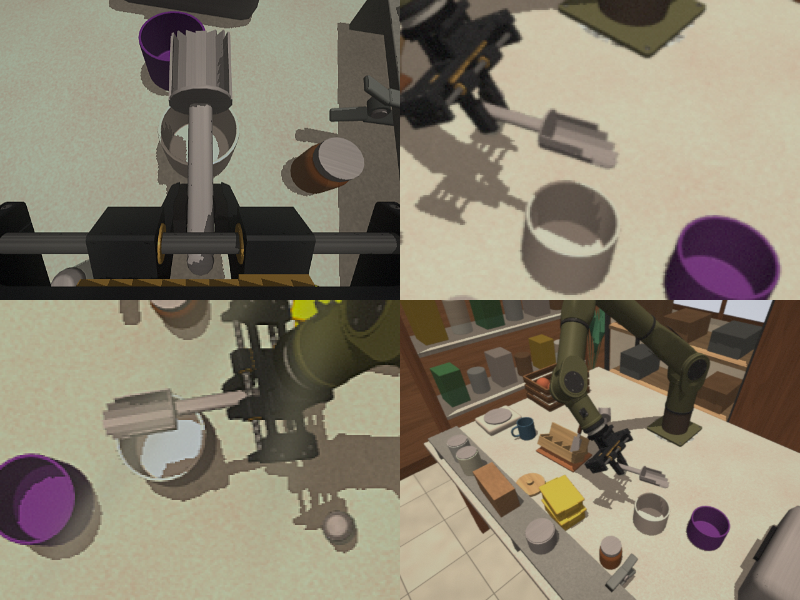

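The bowl is over the mouth's near area (top ≈ (184,187), scene ≈ (408,283)), and the canister and bystanders are unmoved. Triangulate.

Run:
```python
from h import *
from plant import r
s=r.get_state(); Rt=R.from_quat(s["eef_rot"]).as_matrix()
b,g=tri((408,282.8),(184,186.6)); j,gj=tri((388.5,278),(205.8,183)); t,gt=tri((428,290),(163,190))
print("bowl",b,g,"back",j,gj,"tip",t,gt,"slope",np.degrees(np.arcsin((t-j)[2]/np.linalg.norm(t-j))))
psi=np.arctan2(Rt[1,0],Rt[0,0]); print("psi",np.degrees(psi),"tilt",np.degrees(np.arccos(-Rt[2,0]))); d=np.array([np.cos(psi),np.sin(psi),0]); print("kin bowl",s["tool_pos"]-.008*Rt[:,0]+.12*d, "roll: tool y z-comp",Rt[2,1])
print("canister now top",onz("top",161/1*.6+100,(439-300)*.6+120,.09),"scene",onz("scene",171*.6+300,214*.6+200,.09))
```

```text
bowl [0.54270255 0.23471494 0.23572815] 0.005728854944797408 back [0.55170459 0.19536708 0.22667349] 0.006898553135239619 tip [0.53476995 0.27386616 0.23962858] 0.00565488670916941 slope 9.164202765653494
psi 102.52322601196757 tilt 39.235719185003795
kin bowl [0.5386993  0.23914175 0.21297367] roll: tool y z-comp 0.0003545617531254819
canister now top [0.53217189 0.24294699 0.09      ] scene [0.53280445 0.24033826 0.09      ]
```

Run:
```python
from h import *
for ss in(.28,.314,.34):
  for st in(-.145,-.16,-.175):
    n=[]
    for nm,(u,v),sl in(("scene",(408,282.8),ss),("top",(184,186.6),st)):
        n.append(np.cross(ray(nm,u,v)[1],ray(nm,u+20,v+20*sl)[1]))
    d=np.cross(*n); d/=np.linalg.norm(d); d*=np.sign(d[1]); print(ss,st,"elev",np.degrees(np.arcsin(d[2])).round(1),"az",np.degrees(np.arctan2(d[1],d[0])).round(1))
```

```text
0.28 -0.145 elev 11.1 az 101.8
0.28 -0.16 elev 10.4 az 102.5
0.28 -0.175 elev 9.6 az 103.3
0.314 -0.145 elev 9.1 az 101.4
0.314 -0.16 elev 8.3 az 102.1
0.314 -0.175 elev 7.6 az 102.8
0.34 -0.145 elev 7.5 az 101.0
0.34 -0.16 elev 6.8 az 101.7
0.34 -0.175 elev 6.0 az 102.5
```

The line directions give azimuth 102° (which matches) and elevation about +8°, while the wrist view gives about +1°. I'll take back 5°, which is well inside tolerance either way.

>>> drive_tool(
  deltas=[
    [[0, -2.5, 0], [0, 0, 0], 0.5],
    [[0, -2.5, 0], [0, 0, 0], 0.5],
    [[0, 0, 0], [0, 0, 0], 0.5],
    [[0, 0, 0], [0, 0, 0], 0.5],
    [[0, 0, 0], [0, 0, 0], 0.5],
    [[0, 0, 0], [0, 0, 0], 0.5],
    [[0, 0, 0], [0, 0, 0], 0.5],
    [[0, 0, 0], [0, 0, 0], 0.5],
  ],
)

```text
clock: 10.73
tool_pos: [0.5637, 0.126, 0.206]
eef_rot: [0.554, 0.689, -0.293, 0.364]
contact_force: [-0.2, 0.1, -1.4]
opening: 0.189
```

```bash
python3 log.py
python3 - <<'E'
from plant import r; import cv2,numpy as np
b=r.snapshot("scene")["color"][:,:,::-1];c=r.snapshot("top")["color"][:,:,::-1]
h=np.hstack([cv2.resize(b[240:345,340:480],(400,300),interpolation=3),cv2.resize(c[150:255,130:270],(400,300),interpolation=3)]);cv2.imwrite("pics/w7.png",h)
E
```

```text
10.7333 [ 0.375  0.869 -0.686  1.702 -0.131  0.763  0.188] [0.5637 0.126  0.206 ] [ 0.5536  0.6894 -0.2929  0.3639] [-0.2  0.1 -1.4] 0.18865615443599615
```

View pics/w7.png

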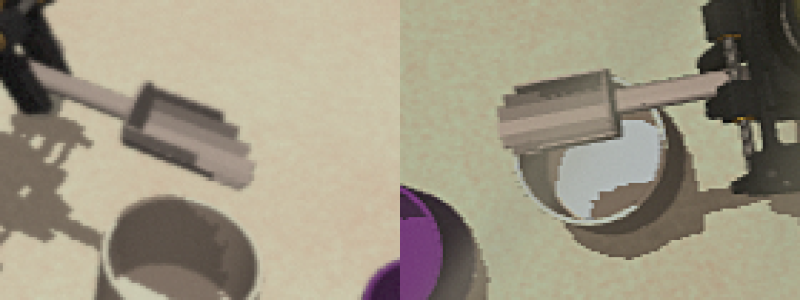

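The scene shows the open side up and a bowl slope of about 0.38 (elevation about +4°). It is held still and clear of the canister, so I'll hand it in.

```bash
python3 -c "
from plant import r
s=r.get_state();print(s['clock'],abs(s['qd']).max(),s['opening']);print(r.finish_job())"
```

```text
10.8333 0.0017309616801659924 0.19092930247104525
the job is handed in; nothing more can be done
None
```

I drew the smaller scoop out of the rest, carried it clear of everything, turned it level with the open side up and handed the job in at 10.8 s. It was still held at a 45 N grip over the white canister. The hand-in gave no verdict.

**Last checks**
- **Position:** before the last 5° trim, the bowl measured about 1 cm sideways from the mouth centre. Its middle was 12–15 cm above the rim, with 10–12 cm of air under it. After the trim I only looked at the pictures again; the trim should have lowered the bowl about 1 cm.
- **Stillness and grip:** the joints were at rest (under 0.002 rad/s) and the fingers were closed on the handle at 17 mm.
- **Other objects:** the canister was where I first measured it, to within about 1 cm. The turner was in its pocket, and the bystanders in view looked untouched.

**Where checks disagreed:**
- **Tilt:** estimates differed by up to 10°. The wrist view suggested the scoop had slipped about 8° in the pads, and the first triangulation agreed, so I pitched up 9°. The scene and top views then read about 8° nose-up, so I took back 5°. The last pictures read about 4° nose-up and the wrist model about 4° nose-down, both inside the 17° allowed.
- **Height:** triangulation and kinematics disagreed by about 2 cm on the bowl's height, also inside the allowed range.

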